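# Stack a lamp stem in its leaning cradle

## Task

Build up the lamp stem that leans out of the wooden cradle: first the notched spacer tube, notched end down and dropped fully home over the stem's cross pin (turn it until the notches find the pin), then the flat washer, then the bushing with its flange against the washer. Everything must sit down tight on the part below and be let go; do not shift the other things on the bench.

Things in the scene. Friction and masses are not known exactly. Their poses are not given: they have to be found in the camera images.
- seat (a point): Centre of the upper face of the steel foot disc (52 mm wide) at the stem's bottom; z points up along the stem, 25 degrees off vertical, top leaning towards -x of the cradle. A cross pin, 6 mm thick, 42 mm long, passes through the stem with its axis 5 mm above this point. Which way the pin points around the stem changes every time and is not reported: find it by touch (or see it).
- stem_tip (a point): Free upper end of the lamp stem, 112 mm along z from seat, same axes. The stem is a plain round steel rod, 20 mm in diameter, its last 6 mm tapering to 12 mm. It does not turn under ordinary handling.
- cradle: Fixed pale wooden assembly cradle: base board 150 x 110 x 14 mm, origin under its centre on the table, with a tilted wooden block (62 x 76 mm across the stem) that carries the stem; the seat is 88 mm above the table. Its x points away from the direction in which the stem leans.
- spacer: Aluminium tube standing on the table, 44 mm outer diameter, 60 long, bore 22.8, about 0.17 kg. Origin at the centre of its notched lower end, z up. Four open notches, 12 wide and 12 deep, at its +x, +y, -x, -y. On top of the pin its origin is 8 mm above the seat; with two notches over the pin (every 90 degrees, play 8 degrees either way) it drops home, origin at the seat.
- washer: Thick flat steel washer lying on the table, 64 mm outer diameter, 14 mm thick, bore 22.8 mm. Origin at the centre of its underside, z up; it goes on the same way up as it lies. In place its origin is 60 mm above the seat. Mass about 0.26 kg, may vary.
- bushing: Black plastic flanged bushing standing on its flange: flange 60 mm diameter, 10 thick; neck above it 36 mm diameter, 28 long; bore 22.8 mm. Origin at the centre of the flange's underside, z up. In place its origin is 74 mm above the seat and its top level with the stem's end. About 0.08 kg.
- holder: Bystander: turned dark wood candle holder, 115 mm tall, foot 56 mm wide; origin under its centre.
- vase: Bystander: grey ribbed printed vase, 130 mm tall, about 92 mm wide; origin under its centre.
- jar: Bystander: clear jar with steel lid, 64 mm diameter, 85 mm tall; origin under its centre.
- screwdriver: Bystander: screwdriver lying flat along its x, about 200 mm long.
- brush: Bystander: brush lying flat along its x, about 200 mm long.
- chip: Bystander: small wood sample, 45 x 28 x 10 mm, lying flat; origin under its centre.
Not all that is in view belongs to the job. What is shaped like the bushing but green or yellow is not meant. Of the things that look like the washer, the larger one is meant.

How it is judged:
On the way, in this order (a step that is already met when the one before it is completed fails the run):
1. the spacer is fully home over the cross pin (x of spacer in the frame of seat between -0.004 and 0.004 m and y of spacer in the frame of seat between -0.004 and 0.004 m and z of spacer in the frame of seat between -0.003 and 0.003 m and angle between the z axis of spacer and the z axis of seat, either way round below 0.12 rad), for 0.2 s.
2. the washer lies down on the spacer (x of washer in the frame of seat between -0.004 and 0.004 m and y of washer in the frame of seat between -0.004 and 0.004 m and z of washer in the frame of seat between 0.056 and 0.064 m and angle between the z axis of washer and the z axis of seat, either way round below 0.12 rad), for 0.2 s.
3. the bushing sits flange down on the washer (x of bushing in the frame of seat between -0.004 and 0.004 m and y of bushing in the frame of seat between -0.004 and 0.004 m and z of bushing in the frame of seat between 0.07 and 0.078 m and angle between the z axis of bushing and the z axis of seat, either way round below 0.12 rad), for 0.2 s.
At the end, for the whole second after the job is handed in: Spacer, washer, bushing on the stem in this order, at rest and released: spacer within 3 mm of the foot disc (over the pin), washer within 4 mm of lying on it, bushing flange down within 4 mm of lying on the washer; each within 4 mm of the stem's axis and 0.12 rad of its direction (all of step 1 and all of step 2 and all of step 3 and linear speed of each of spacer, washer, bushing below 0.02 m/s); the robot touches nothing.
It fails at once if another thing on the bench was shifted more than 3 cm (distance of any of holder, vase, jar, screwdriver, brush, chip from where it was at the start of the episode above 0.03 m).
It also fails if it takes over 72 s, if anything falls off the work surface, if the arm or the gripper's body presses on something with over 40 N, if the wrist force passes 120 N, or if a joint passes its speed limit or range.

## Robot

A 7-joint arm with a two-finger parallel gripper is mounted at the origin on the work surface. World frame = base frame: x ahead of the robot, y to its left, z up, the work surface at z = 0. Lengths are in m, angles in rad, forces in N, time in s.
With the tool pointing down it reaches from about 0.425 to 0.875 m from the base axis. Payload 4.7 kg.
Tool frame: the origin (TCP) lies at the very end of the fingers, on their centre line; the grasp point (between the pads) lies 19 mm behind it; z points along the fingers, y is the line along which they close (so a half turn about z gives the same grasp; the last joint's range is limited). The gripper opens to 87 mm and grips with 3 to 60 N. Pads are 19 mm wide; open, the fingers measure 117 mm over their backs; the gripper's body (75 mm by 190 mm) begins 51 mm behind the grasp point.
Start: joints at [1.262, 0.321, -0.07, 1.45, 0.023, 1.371, -0.057], TCP at [0.206, -0.616, 0.223] pointing down, gripper open.
Joint ranges: [-2.86, 2.86], [-0.3, 2.09], [-1.38, 1.24], [0.06, 2.45], [-1.56, 4.7], [0.09, 2.05], [-2.69, 2.69]. Speed limits (rad/s): [2.57, 2.57, 3.14, 3.14, 3.14, 3.14, 3.14].

## Interface

Orientations are given as a rotation vector (axis times angle).
In Python, from bench import ctrl gives the robot as it stands.
- The arm moves only by the shell command python3 -m jog 'ROWS' [FORCE]. ROWS is JSON, a list that holds one entry, the list of rows, each a list of 7 numbers: the shift along the tool's x, y, z in mm, then the turn, a rotation vector about the tool's x, y, z in degrees, then the finger opening in mm, from 0 to 87. A call has 1 to 10 rows; each row is the pose to reach, as a shift and turn from the pose commanded when the call began, along the tool's axes at that moment; what a row does not reach only later rows make up. A row lasts 1/10 s, in which the tool goes at most 50 mm and 8.59 degrees, less where a joint would pass 70% of its speed; a pose out of reach is approached as far as the arm can. A call with a gripper value outside its range is refused whole. The fingers move at their own pace and stop on an object; FORCE is the grip in N (left out, the last holds). Time passes only in rows, so rows that repeat a pose let the fingers close. It gives the time, the measured TCP pose, the force, the opening and the grip force at its end, in the units of the state.
- ctrl.get_state(): the state, without advancing time (a new reading comes with each control period).
- ctrl.get_image(name): name is "side" or "top" or "wrist"; returns a dict with "image" (384x512x3 uint8, red, green, blue), "depth" (384x512 float32, m along the optical axis (not along the pixel's ray), 0 where there is no reading), "fov_y" (degrees; the focal length in pixels is half the picture's height over the tangent of half this angle, whatever the lens; pixels are square), "cx", "cy" (the principal point, pixels), "rvec" (rotation vector, rad) and "tvec" (3), from world to camera coordinates, as OpenCV has them. Camera axes: x right, y down, z forward; pixel columns grow to the right and rows downward; lengths in m; the calibration is good to about 2 mm. A picture is of the moment at which its call begins.
- ctrl.close_job(): hands the job in; it is judged then, once.
The state is a dict: "time": time; "joint_positions": joint angles; "qd": joint speeds; "joint_torque": joint torques, N m; "position": TCP position; "tool_rot": TCP orientation; "ft_force": force on the tool from outside, world axes, zero at the start; "torque": the same for the moment, N m; "grip_width": opening from 0.0 (shut) to 1.0 (fully open); "grip_force": force on a finger pad.
Only numpy, scipy, OpenCV 4.12 (cv2) and the standard library are available. Lean on these libraries where they do the work, as an engineer would, in place of code of your own. Each camera call takes 0.05 s, during which the arm holds its last target. There are 200 camera calls.

## Working session

There is one attempt and no reset: what is moved stays moved. The work goes in short steps, Python scripts to look and compute and a shell command to move; the robot and the scene stay as the last step left them, time stands still between calls to the robot, and variables do not carry over. Pictures are saved under pics/ and viewed, at most 10 in all, crops included, and the job is handed in when it is done.

```bash
ls; mkdir -p pics
cat > h.py <<'E'
import numpy as np, cv2
from scipy.spatial.transform import Rotation as R
from bench import ctrl
def cam(n):
    d=ctrl.get_image(n); d['f']=d['image'].shape[0]/2/np.tan(np.radians(d['fov_y'])/2); return d
def cloud(d):
    z=d['depth'];v,u=np.mgrid[:z.shape[0],:z.shape[1]]
    P=np.stack([(u-d['cx'])/d['f']*z,(v-d['cy'])/d['f']*z,z],-1)
    Rm=R.from_rotvec(np.ravel(d['rvec'])).as_matrix()
    W=(P-np.ravel(d['tvec']))@Rm; W[z==0]=np.nan
    return W
def save(n,im): cv2.imwrite('pics/'+n,cv2.cvtColor(im,cv2.COLOR_RGB2BGR))
E
python3 - <<'E'
from h import *
import pickle
s=ctrl.get_state(); print(s)
D={n:cam(n) for n in('side','top','wrist')}
pickle.dump(D,open('d0.pkl','wb'))
for n in D: print(n,D[n]['fov_y'],D[n]['rvec'],D[n]['tvec'],np.nanmin(D[n]['depth']))
a=np.hstack([D['top']['image'],D['side']['image']])
save('a.png',cv2.resize(D['top']['image'],(800,600)));save('b.png',cv2.resize(D['side']['image'],(800,600)))
E
```

```text
pics
{'time': 0.0, 'joint_positions': array([ 1.26208191,  0.32183578, -0.0700902 ,  1.45168047,  0.02257758,
        1.37077814, -0.05692988]), 'qd': array([ 0.00179941, -0.00214549,  0.00108397,  0.00104063, -0.00116776,
        0.00077502, -0.00076628]), 'joint_torque': array([-6.39753507e-04, -4.91274047e+01, -4.04133741e-01, -3.12528992e+01,
       -6.39001513e-02,  4.35206573e-02,  1.69535642e-04]), 'position': array([ 0.2059927 , -0.61591436,  0.2214505 ]), 'tool_rot': array([-3.09890585e+00, -5.04577575e-01,  5.97300631e-04]), 'ft_force': array([ 1.11799168, -0.32430787, -0.27464888]), 'torque': array([-0.01602154,  0.01582864, -0.06598131]), 'grip_force': 0.0, 'grip_width': 0.9981339815713761}
side 51.239183010966464 [ 0.68036487 -2.4640162   1.35046388] [0.50279364 0.24209757 0.87093254] 0.0
top 52.442576647678976 [ 2.14419866 -2.10301467  0.21188418] [0.05355184 0.58457974 1.19601792] 0.0
wrist 71.9705051915658 [-2.3659637   1.70264299  0.23445888] [-0.647962   -0.03202244  0.39049255] 0.0
```

View pics/a.png

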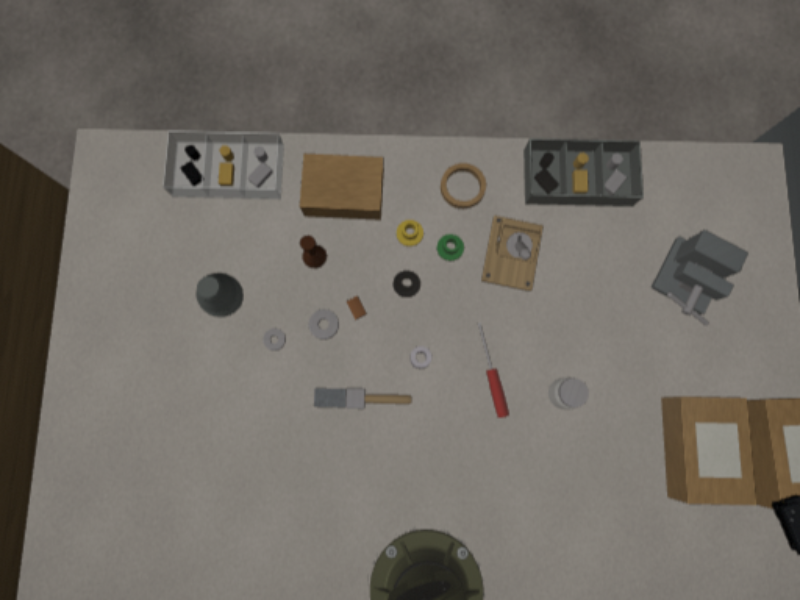

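View pics/b.png

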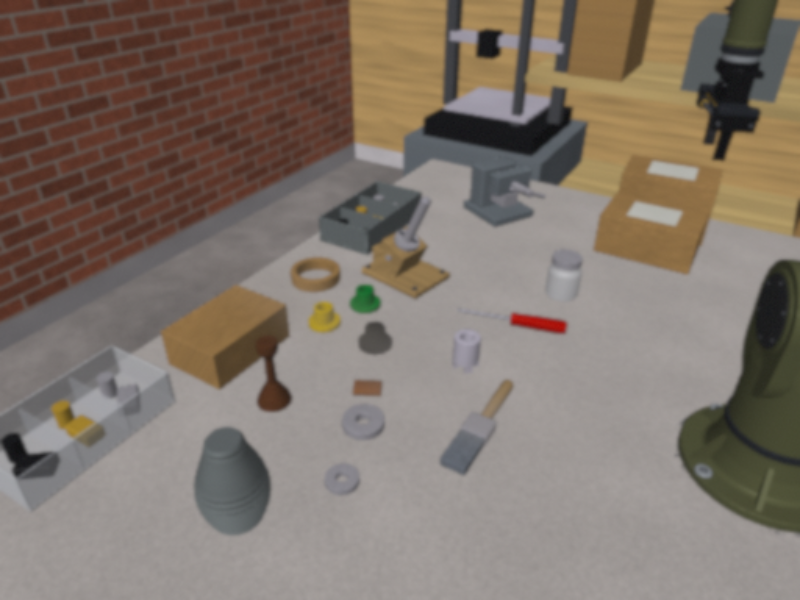

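Top picture (800x600): the spacer is at (421,357). There are two washer-like rings, at (324,324) and (275,339); the first is larger, so it is the washer. The three bushing shapes are black (407,284), green (451,247) and yellow (410,232); black is the one meant. The cradle with its stem is at (513,253). Next I measure these and confirm with a crop.

Run:
```python
from h import *
import pickle
D=pickle.load(open('d0.pkl','rb'))
T=D['top'];W=cloud(T);S=D['side'];WS=cloud(S)
im=T['image']
def fit(P):
    A=np.c_[2*P[:,:2],np.ones(len(P))];b=(P[:,:2]**2).sum(1)
    s=np.linalg.lstsq(A,b,rcond=None)[0];return s[:2],np.sqrt(s[2]+s[:2]@s[:2])
for n,(u,v),r,zlo in [('spacer',(269,228),.04,.05),('washer',(207,207),.045,.008),('small',(175,217),.035,.006),('bush',(260,182),.04,.005)]:
    c=np.nanmean(W[v-14:v+15,u-14:u+15].reshape(-1,3),0)
    for nm,w in(('top',W),('side',WS)):
        P=w.reshape(-1,3);k=(np.hypot(*(P[:,:2]-c[:2]).T)<.06)&(P[:,2]>zlo)
        Q=P[k];zs=np.percentile(Q[:,2],[5,50,95])
        H=cv2.convexHull(Q[:,:2].astype(np.float32))[:,0]
        print(n,nm,k.sum(),zs.round(4),'mean',Q[:,:2].mean(0).round(4),'circ',cv2.minEnclosingCircle(H))
# cradle
for nm,w in(('top',W),('side',WS)):
    P=w.reshape(-1,3);c=np.nanmean(W[140:185,312:345].reshape(-1,3),0)
    k=(np.hypot(*(P[:,:2]-c[:2]).T)<.13)
    b=P[k&(P[:,2]>.010)&(P[:,2]<.02)]
    print(nm,c,'base',cv2.minAreaRect(b[:,:2].astype(np.float32)))
    t=P[k&(P[:,2]>.11)]
    print('stem',len(t));
    for z in np.arange(.11,.21,.02):
        q=t[(t[:,2]>z)&(t[:,2]<z+.02)]
        if len(q):print(z,len(q),q.mean(0).round(4))
def up(im,u,v,w,h,s): return cv2.resize(im[v:v+h,u:u+w],None,fx=s,fy=s,interpolation=cv2.INTER_CUBIC)
a=up(im,160,125,200,120,4)
save('c.png',a)
```

```text
spacer top 117 [0.0547 0.0593 0.0635] mean [0.448  0.0162] circ ((0.44829365611076355, 0.016377698630094528), 0.02169899456202984)
spacer side 165 [0.0517 0.058  0.0605] mean [0.4493 0.0236] circ ((0.4503041207790375, 0.02028083987534046), 0.02260737121105194)
washer top 250 [0.0093 0.0133 0.0176] mean [0.5171 0.2203] circ ((0.5174336433410645, 0.22068031132221222), 0.032051313668489456)
washer side 415 [0.0093 0.0129 0.015 ] mean [0.5175 0.2262] circ ((0.5286036729812622, 0.2112823873758316), 0.048123009502887726)
small top 137 [0.0064 0.0095 0.0136] mean [0.484  0.3237] circ ((0.5038866996765137, 0.32299482822418213), 0.05083036050200462)
small side 305 [0.007  0.0095 0.0114] mean [0.4839 0.3283] circ ((0.48426318168640137, 0.32675960659980774), 0.02435516007244587)
bush top 230 [0.0056 0.0109 0.0397] mean [0.6055 0.0467] circ ((0.6042190790176392, 0.05490126088261604), 0.05716090649366379)
bush side 314 [0.007  0.0164 0.0375] mean [0.6061 0.0571] circ ((0.6083153486251831, 0.05177993327379227), 0.030166365206241608)
top [ 0.67103934 -0.17523192  0.04341013] base ((0.6875545382499695, -0.14342620968818665), (0.18490490317344666, 0.15121863782405853), 79.31793975830078)
stem 76
0.11 12 [ 0.6692 -0.1729  0.1181]
0.13 9 [ 0.6582 -0.1709  0.1408]
0.15000000000000002 9 [ 0.6493 -0.1679  0.1609]
0.17 41 [ 0.6335 -0.1703  0.1847]
0.19 5 [ 0.6316 -0.1698  0.1915]
side [ 0.67103934 -0.17523192  0.04341013] base ((0.7078489065170288, -0.1483154594898224), (0.16844820976257324, 0.19374676048755646), 80.98796844482422)
stem 159
0.11 35 [ 0.6606 -0.166   0.1202]
0.13 36 [ 0.6524 -0.1642  0.1403]
0.15000000000000002 40 [ 0.6432 -0.1627  0.1601]
0.17 47 [ 0.6342 -0.1628  0.181 ]
0.19 1 [ 0.6363 -0.165   0.1904]
```

View pics/c.png

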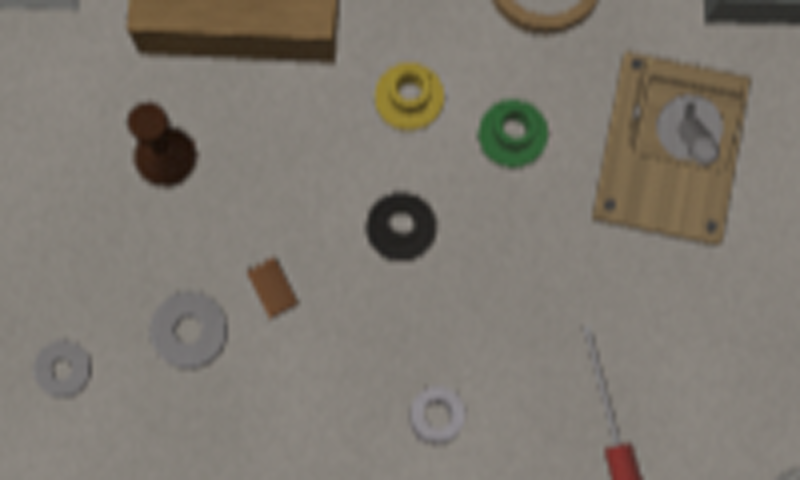

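The crop shows the black bushing at (401,226) beside the green (513,133) and yellow (409,96) ones. It also shows the larger washer at (189,330) beside the small one at (63,368), and the spacer at (437,415). The measured radii (32 mm washer, 21.7 mm spacer, 30 mm bushing) and heights agree with the description. Next I look at the stem close up.

```bash
cat >> h.py <<'E'
def rot(zt,xt):
    z=np.array(zt,float);z/=np.linalg.norm(z);x=np.array(xt,float);x-=z*(x@z);x/=np.linalg.norm(x)
    return np.c_[x,np.cross(z,x),z]
def row(p,Rt,p0=None,R0=None):
    s=ctrl.get_state()
    if p0 is None:p0=s['position'];R0=R.from_rotvec(s['tool_rot']).as_matrix()
    a=R0.T@(np.array(p)-p0);w=R.from_matrix(R0.T@Rt).as_rotvec(degrees=True)
    print('row',(a*1000).round(1),w.round(2),'n>=',np.linalg.norm(a)/.05,np.linalg.norm(w)/8.59)
    return np.array(p),Rt
E
python3 - <<'E'
from h import *
import pickle
D=pickle.load(open('d0.pkl','rb'));d=D['wrist'];s=ctrl.get_state()
Rt=R.from_rotvec(s['tool_rot']).as_matrix();Rc=R.from_rotvec(np.ravel(d['rvec'])).as_matrix()
print('cam in tool',Rt.T@(-Rc.T@np.ravel(d['tvec'])-s['position']),Rt.T@Rc.T)
W=cloud(D['top'])
for n,(u,v) in dict(holder=(200,163),vase=(141,188),chip=(228,197),green=(289,158),yellow=(263,149),jar=(364,251)).items(): print(n,W[v,u].round(3))
z=np.array([-.416,.073,.906])
seat=np.array([.678,-.172,.088])
a,b=row(seat+.27*z,rot(-z,(.2,.97,0)))
down=rot((0,0,-1),(0,1,0))
row((.448,.018,.2),down,a,b)
E
```

```text
cam in tool [ 0.07331743 -0.00080219 -0.16143813] [[-2.56938777e-05 -9.63810471e-01 -2.66588399e-01]
 [ 9.99999283e-01  2.94486724e-04 -1.16105295e-03]
 [ 1.19754174e-03 -2.66588238e-01  9.63809772e-01]]
holder [0.659 0.245 0.043]
vase [0.558 0.41  0.118]
chip [0.553 0.152 0.011]
green [ 0.694 -0.051 -0.001]
yellow [ 0.725  0.038 -0.004]
jar [ 0.383 -0.272  0.086]
row [ 488.2 -325.8 -110.5] [-22.37  13.64 -59.03] n>= 11.944834277982995 7.518765098857833
row [ 142.3 -191.7   58.8] [ 24.97   1.84 -11.31] n>= 4.916719674742501 3.1979953027808627
```

```bash
python3 -m jog '[[[49,-33,-11,-3,1.8,-7.9,87],[98,-65,-22,-6,3.6,-15.7,87],[146,-98,-33,-8.9,5.5,-23.6,87],[195,-130,-44,-11.9,7.3,-31.5,87],[244,-163,-55,-14.9,9.1,-39.4,87],[293,-195,-66,-17.9,10.9,-47.2,87],[342,-228,-77,-20.9,12.7,-55.1,87],[391,-261,-88,-22.4,13.6,-59,87],[439,-293,-99,-22.4,13.6,-59,87],[488,-326,-110,-22.4,13.6,-59,87]]]'
cat > look.py <<'E'
from h import *
import pickle,sys
d=cam('wrist');pickle.dump(d,open(sys.argv[1]+'.pkl','wb'));save(sys.argv[1]+'.png',cv2.resize(d['image'],(800,600),interpolation=cv2.INTER_CUBIC))
E
python3 look.py stem
python3 - <<'E'
from h import *
z=np.array([-.416,.073,.906]);seat=np.array([.678,-.172,.088])
row(seat+.27*z,rot(-z,(.2,.97,0)))
E
```

```text
time: 1.15
position: [0.5076, -0.2264, 0.3148]
tool_rot: [2.155, 1.759, 0.4]
ft_force: [1.0, -0.6, 0.0]
grip_width: 0.997
grip_force: 0.0
row [73.2 41.2  3.7] [ 0.3  -0.23  0.59] n>= 1.6818847761276814 0.08170039966603067
```

View pics/stem.png

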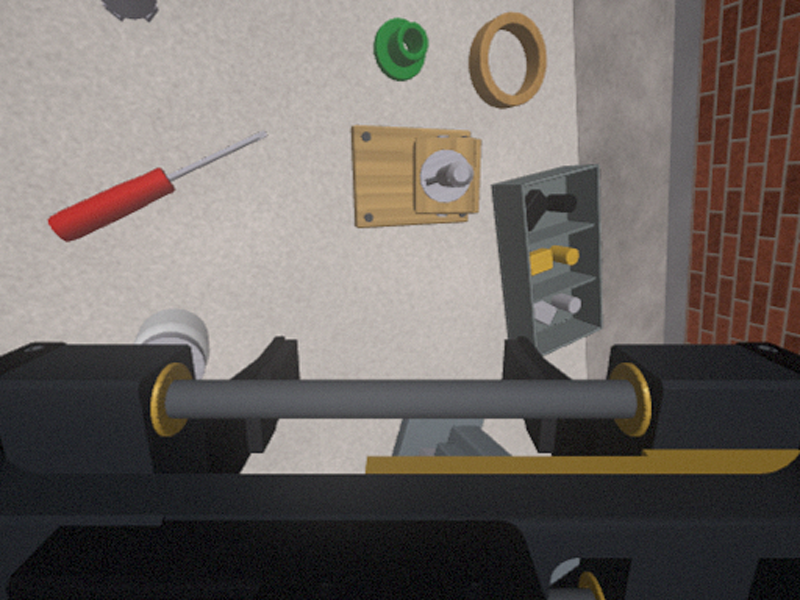

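The stem stands at pixel (458,175) on its foot disc at (447,176), and the pin shows to its left at (430,182). I move over the axis and look closer.

```bash
python3 -m jog '[[[36,20,55,0,0,0,87],[73,41,114,0,0,0.6,87],[73,41,114,0,0,0.6,87],[73,41,114,0,0,0.6,87],[73,41,114,0,0,0.6,87]]]'
python3 look.py stem2
python3 - <<'E'
from h import *
import pickle
d=pickle.load(open('stem2.pkl','rb'))
W=cloud(d);P=W.reshape(-1,3)
k=(np.hypot(P[:,0]-.65,P[:,1]+.165)<.06)&(P[:,2]>.07)&(P[:,2]<.2)
Q=P[k];print(len(Q))
for z in np.arange(.07,.2,.01):
    q=Q[(Q[:,2]>z)&(Q[:,2]<z+.01)]
    if len(q):print(z.round(3),len(q),q.mean(0).round(4))
u,v=d['f'],0
c=d['image'];print(d['f'],d['cx'],d['cy'])
E
python3 - <<'E'
import cv2
a=cv2.imread('pics/stem2.png');cv2.imwrite('pics/stem2c.png',cv2.resize(a[60:330,220:580],(800,600)))
E
```

```text
time: 1.7
position: [0.6051, -0.172, 0.2281]
tool_rot: [2.165, 1.752, 0.403]
ft_force: [-0.1, -0.0, 0.4]
grip_width: 1.001
grip_force: 0.0
2326
0.07 417 [ 0.6716 -0.1606  0.0753]
0.08 701 [ 0.6837 -0.1636  0.0849]
0.09 400 [ 0.6919 -0.1744  0.0941]
0.1 57 [ 0.6795 -0.1706  0.1036]
0.11 28 [ 0.6651 -0.166   0.1153]
0.12 34 [ 0.6612 -0.1656  0.1249]
0.13 39 [ 0.657  -0.1647  0.1352]
0.14 39 [ 0.6514 -0.1636  0.145 ]
0.15 50 [ 0.647  -0.1628  0.1548]
0.16 59 [ 0.6425 -0.1619  0.1651]
0.17 62 [ 0.6368 -0.1613  0.1756]
0.18 382 [ 0.6318 -0.1664  0.1863]
0.19 58 [ 0.6347 -0.1686  0.1907]
264.4084191982123 256.11199410567576 189.72172562566016
```

View pics/stem2c.png

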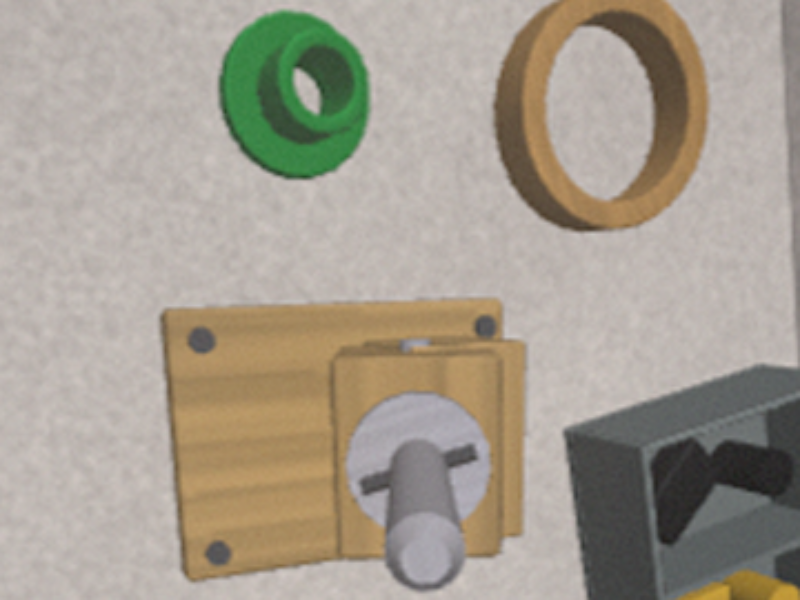

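The crop shows the pin clearly, its ends at (362,486) and (477,453), with the stem base between them at (418,460). Now I fit the stem.

```bash
cat > stem.py <<'E'
from h import *
import pickle
from scipy.optimize import least_squares
d=pickle.load(open('stem2.pkl','rb'));D0=pickle.load(open('d0.pkl','rb'))
Ws=[cloud(d).reshape(-1,3),cloud(D0['side']).reshape(-1,3),cloud(D0['top']).reshape(-1,3)]
def ax(yaw): return np.array([-np.sin(np.radians(25))*np.cos(yaw),-np.sin(np.radians(25))*np.sin(yaw),np.cos(np.radians(25))])
def fit(P,yaw=None):
    p=np.array([.683,-.1725,-.15 if yaw is None else yaw])
    for it in range(6):
        z=ax(p[2]);r=P-[p[0],p[1],.088];h=r@z;rad=np.linalg.norm(r-h[:,None]*z,axis=1)
        k=(h>25)if 0 else (h>.02)&(h<.104)&(rad<.016);Q=P[k]
        def res(q):
            z=ax(q[2] if yaw is None else yaw);r=Q-[q[0],q[1],.088];h=r@z
            return np.linalg.norm(r-h[:,None]*z,axis=1)-.010
        s=least_squares(res,p,loss='soft_l1',f_scale=.001);p=s.x
        if yaw is not None:p[2]=yaw
    z=ax(p[2]);r=P-[p[0],p[1],.088];h=r@z;lat=r-h[:,None]*z
    c=(np.linalg.norm(lat,axis=1)<.0065)&(h>.1)&(h<.125)
    print(p.round(4),len(Q),'rms',np.sqrt(np.mean(s.fun**2)).round(5),'tip h',np.median(h[c]).round(4),'tip lat mean',lat[c].mean(0).round(4),c.sum())
    return p
if __name__=='__main__':
  for P in Ws: fit(P[~np.isnan(P[:,0])])
  P=Ws[0];k=(np.hypot(P[:,0]-.64,P[:,1]+.165)<.13)&(abs(P[:,2]-.014)<.004)
  print('base',cv2.minAreaRect(P[k][:,:2].astype(np.float32)))
  p=fit(P[~np.isnan(P[:,0])]);z=ax(p[2]);seat=np.array([p[0],p[1],.088])
  Rc=R.from_rotvec(np.ravel(d['rvec'])).as_matrix();C=-Rc.T@np.ravel(d['tvec'])
  E=[]
  for u,v in((362,486),(477,453),(418,462)):
    u=(u*.45+220)*.64;v=(v*.45+60)*.64
    q=Rc.T@np.array([(u-d['cx'])/d['f'],(v-d['cy'])/d['f'],1])
    t=((seat+.006*z-C)@z)/(q@z);X=C+t*q;E.append(X);r=X-seat;print(X.round(4),(r-z*(r@z)).round(4))
  print('pin len',np.linalg.norm(E[1]-E[0]),'dir',((E[1]-E[0])/np.linalg.norm(E[1]-E[0])).round(3))
  R0=R.from_rotvec(ctrl.get_state()['tool_rot']).as_matrix();a=R0.T@(E[1]-E[0]);print('pin angle in tool xy',np.degrees(np.arctan2(a[1],a[0])), 'z tool',R0[:,2], ctrl.get_state()['joint_positions'])
E
python3 stem.py
```

```text
[ 0.677  -0.1767 -0.1852] 336 rms 0.00012 tip h 0.1114 tip lat mean [ 0.      0.0003 -0.    ] 186
[ 0.678  -0.1773 -0.2034] 142 rms 0.0015 tip h 0.1107 tip lat mean [-0.0003  0.0012 -0.0002] 11
[ 0.676  -0.1805 -0.2139] 40 rms 0.00047 tip h 0.1098 tip lat mean [-0.0003 -0.0003 -0.0001] 17
base ((0.6491609811782837, -0.12738457322120667), (0.18165594339370728, 0.18073204159736633), 34.6628303527832)
[ 0.677  -0.1767 -0.1852] 336 rms 0.00012 tip h 0.1114 tip lat mean [ 0.      0.0003 -0.    ] 186
[ 0.656  -0.1787  0.0851] [-0.0186 -0.0024 -0.0083]
[ 0.6938 -0.1749  0.1021] [0.0192 0.0013 0.0087]
[ 0.675  -0.1741  0.0935] [0.0005 0.0022 0.    ]
pin len 0.04161157372292099 dir [0.908 0.09  0.409]
pin angle in tool xy 73.59838503307671 z tool [ 0.41599788 -0.07547832 -0.90622778] [ 0.9670615  -0.01458799 -0.69772882  1.88658984 -0.06286944  0.83202641
  0.08752281]
```

Stem fit: seat (0.677, -0.177, 0.088) and the measured pin length is 41.6 mm against 42, so this is consistent. The pin lies at 73.6° in the present tool's xy plane. Next I look obliquely at the spacer's notches.

Run:
```python
from h import *
a,b=row((.449,.105,.25),rot((0,-.5,-.866),(0,1,0)))
row((.449,.105,.145),rot((0,-.5,-.866),(0,1,0)))
```

```text
row [ 240.1 -183.4 -104.7] [ 21.25 -27.57 -18.19] n>= 6.395335581082729 4.572120527041509
row [ 238.7 -227.8   -9.5] [ 21.25 -27.57 -18.19] n>= 6.601043129758893 4.572120527041509
```

```bash
python3 -m jog '[[[10,-8,-30,0,0,0,87],[55,-45,-50,5,-7,-4,87],[100,-80,-60,10,-13,-9,87],[145,-110,-50,15,-20,-13,87],[190,-150,-40,21.2,-27.6,-18.2,87],[239,-190,-25,21.2,-27.6,-18.2,87],[239,-228,-10,21.2,-27.6,-18.2,87],[239,-228,-10,21.2,-27.6,-18.2,87],[239,-228,-10,21.2,-27.6,-18.2,87],[239,-228,-10,21.2,-27.6,-18.2,87]]]'
python3 look.py sp
python3 - <<'E'
from h import *
import pickle
d=pickle.load(open('sp.pkl','rb'));Rc=R.from_rotvec(np.ravel(d['rvec'])).as_matrix()
def px(X):
    q=Rc@np.array(X)+np.ravel(d['tvec']);return q[:2]/q[2]*d['f']+[d['cx'],d['cy']]
u,v=px((.449,.019,.03));print(u,v)
u0,v0=int(u)-50,int(v)-38;print(u0,v0)
save('spc.png',cv2.resize(d['image'][v0:v0+75,u0:u0+100],(800,600),interpolation=cv2.INTER_CUBIC))
E
```

```text
time: 2.75
position: [0.4492, 0.1054, 0.1456]
tool_rot: [1.924, 1.925, -0.516]
ft_force: [0.4, -0.6, 0.3]
grip_width: 0.997
grip_force: 0.0
255.67843710810058 194.85015460405964
205 156
```

View pics/spc.png

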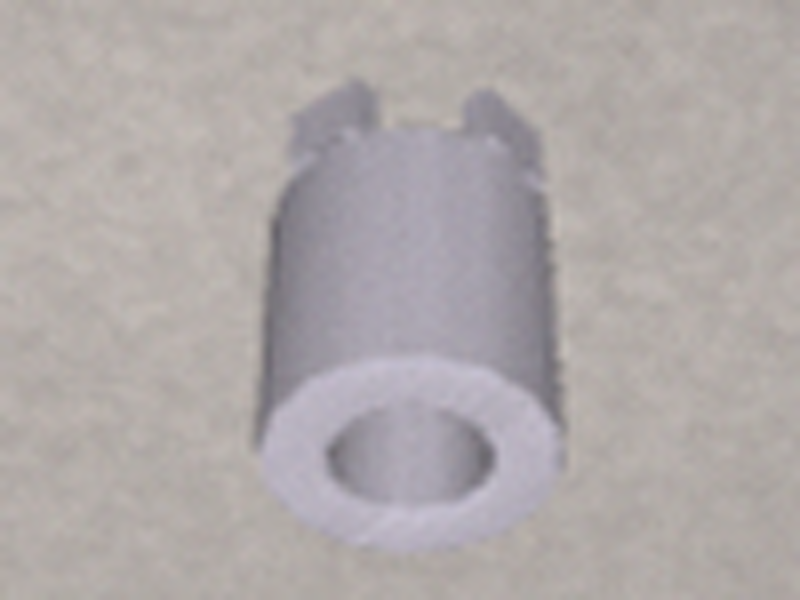

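The crop shows the spacer with its near notch between legs whose inner edges are at x≈378 and 468 (y≈100). I compare these with the projected geometry.

Run:
```python
from h import *
import pickle
from scipy.optimize import least_squares
d=pickle.load(open('sp.pkl','rb'));Rc=R.from_rotvec(np.ravel(d['rvec'])).as_matrix()
P=cloud(d).reshape(-1,3);P=P[~np.isnan(P[:,0])]
k=(np.hypot(P[:,0]-.449,P[:,1]-.02)<.04)&(P[:,2]>.018)&(P[:,2]<.052);Q=P[k]
c=np.array([.449,.02])
for i in range(4):
    r=np.hypot(*(Q[:,:2]-c).T);q=Q[abs(r-.022)<.004]
    s=least_squares(lambda c:np.hypot(*(q[:,:2]-c).T)-.022,c,loss='soft_l1',f_scale=.001);c=s.x
t=P[(np.hypot(P[:,0]-c[0],P[:,1]-c[1])<.021)&(P[:,2]>.055)]
print('centre',c.round(4),len(q),np.std(s.fun).round(5),'top z',np.median(t[:,2]),t[:,:2].mean(0), 'enc',cv2.minEnclosingCircle(t[:,:2].astype(np.float32)))
def px(X):
    q=Rc@np.array(X)+np.ravel(d['tvec']);u=q[:2]/q[2]*d['f']+[d['cx'],d['cy']];return ((u+.5-[205,156])*8).round(0)
for th in range(-8,10,2):
    o=[]
    for s in(6,-6):
        for rad in(.0212,.0097):
          for z in(0,.012):
            Rz=R.from_euler('z',th,degrees=True).as_matrix()
            o.append(tuple(px(Rz@[s/1000,rad,z]+[c[0],c[1],0]).astype(int)))
    print(th,o)
im=d['image'][156:231,205:305].astype(int).sum(2)
for r in (11,12,13,14,15,16):print(r*8,im[r,36:70])
```

```text
centre [0.4497 0.0189] 751 0.00044 top z 0.05885561066796251 [0.44948829 0.01931719] enc ((0.44972720742225647, 0.01892046630382538), 0.021025635302066803)
-8 [(np.int64(471), np.int64(83)), (np.int64(473), np.int64(136)), (np.int64(460), np.int64(139)), (np.int64(461), np.int64(191)), (np.int64(394), np.int64(75)), (np.int64(394), np.int64(127)), (np.int64(384), np.int64(131)), (np.int64(384), np.int64(183))]
-6 [(np.int64(467), np.int64(82)), (np.int64(468), np.int64(134)), (np.int64(458), np.int64(138)), (np.int64(459), np.int64(190)), (np.int64(389), np.int64(76)), (np.int64(389), np.int64(128)), (np.int64(382), np.int64(132)), (np.int64(381), np.int64(184))]
-4 [(np.int64(462), np.int64(81)), (np.int64(464), np.int64(133)), (np.int64(456), np.int64(136)), (np.int64(457), np.int64(189)), (np.int64(384), np.int64(76)), (np.int64(384), np.int64(129)), (np.int64(380), np.int64(132)), (np.int64(379), np.int64(185))]
-2 [(np.int64(457), np.int64(79)), (np.int64(459), np.int64(132)), (np.int64(454), np.int64(135)), (np.int64(455), np.int64(188)), (np.int64(379), np.int64(77)), (np.int6
[... 1528 characters left out ...]
31 496 470 456 445 437 429 420 428 481 512 505 509 531 531 519
 515 512 518 525 478 462 435 438 445 516 532 539 530 508 517 517]
104 [532 516 478 463 452 449 443 440 428 411 428 486 529 529 539 538 543 532
 528 522 519 502 452 454 437 434 425 458 502 524 518 516 518 519]
112 [486 456 457 448 450 446 452 437 435 398 417 474 537 526 517 530 529 533
 529 521 526 504 451 450 436 425 418 428 450 492 522 532 525 508]
120 [488 444 445 460 443 435 442 449 437 413 425 471 541 512 483 490 496 500
 499 533 548 519 440 440 445 426 420 421 410 446 492 522 524 502]
128 [499 445 443 452 444 450 462 508 491 445 460 486 506 512 505 492 512 522
 511 492 483 458 432 447 447 433 417 410 419 423 442 479 527 530]
```

Notch yaw is about -3° and the spacer centre is (0.4497, 0.0189). Now the grasp.

Run:
```python
from h import *
row((.4497,.0189,.13),rot((0,0,-1),(0,1,0)))
```

```text
row [-66.   -0.2  57.1] [ 0.16 30.13 -0.13] n>= 1.7452043959768875 3.5071140320411556
```

```bash
python3 -m jog '[[[-16,0,12,0,8,0,87],[-33,0,28,0,16,0,87],[-50,0,43,0,24,0,87],[-66,0,57,0,30.1,0,87],[-66,0,57,0,30.1,0,87],[-66,0,57,0,30.1,0,87]]]'
python3 - <<'E'
from h import *
row((.4497,.0189,.047),rot((0,0,-1),(0,1,0)))
E
```

```text
time: 3.4
position: [0.4503, 0.0103, 0.1302]
tool_rot: [2.236, 2.199, 0.002]
ft_force: [-0.1, -0.9, 0.6]
grip_width: 1.002
grip_force: 0.0
row [ 8.9 -1.1 83.1] [ 0.28  0.19 -0.94] n>= 1.672229009326992 0.11664173944639755
```

```bash
python3 -m jog '[[[0,0,0,0,0,0,87],[0,0,0,0,0,0,87],[0,0,0,0,0,0,87]]]'
python3 - <<'E'
from h import *
row((.4497,.0189,.047),rot((0,0,-1),(0,1,0)))
E
```

```text
time: 3.7
position: [0.4494, 0.0212, 0.1295]
tool_rot: [2.217, 2.224, 0.002]
ft_force: [-0.5, 0.0, -0.2]
grip_width: 0.997
grip_force: 0.0
row [-2.3  0.1 82.5] [0.12 0.   0.17] n>= 1.6507661020094966 0.024319829176036364
```

```bash
python3 -m jog '[[[-2,0,40,0,0,0,87],[-2,0,82,0,0,0,87],[-2,0,82,0,0,0,87],[-2,0,82,0,0,0,87],[-2,0,82,0,0,0,38],[-2,0,82,0,0,0,38],[-2,0,82,0,0,0,38],[-2,0,82,0,0,0,38],[-2,0,82,0,0,0,38],[-2,0,82,0,0,0,38]]]' 30
cat > plan.py <<'E'
from h import *
from stem import ax
yaw=-.185;z=ax(yaw);seat=np.array([.677,-.1767,.088])
pin=np.array([.908,.09,.409]);pin-=z*(pin@z);pin/=np.linalg.norm(pin)
def pose(h,ang=3.0,off=(0,0)):
    # tool along stem, TCP h above seat; pin at tool angle ang (mod 90), nearest x_t to (.2,.97)
    best=None
    for k in range(4):
        a=np.radians(ang+90*k)
        zt=-z; # p = cos a x + sin a y ; x = cos a p - sin a (zt x p)
        x=np.cos(a)*pin-np.sin(a)*np.cross(zt,pin)
        if best is None or x[1]>best[1]:best=x
    return seat+h*z,rot(-z,best)
E
python3 - <<'E'
from plan import *
p,Q=pose(.21);print(p,Q)
row(p,Q)
s=ctrl.get_state();print(s['position'],s['grip_width']*87,s['joint_positions'])
E
```

```text
time: 4.7
position: [0.4492, 0.0181, 0.0472]
tool_rot: [2.22, 2.221, 0.002]
ft_force: [-0.8, -0.1, -0.6]
grip_width: 0.54
grip_force: 0.0
[ 0.58976457 -0.16037478  0.27832464] [[-0.09724336  0.90442297  0.41540681]
 [ 0.98683656  0.1418105  -0.07773916]
 [-0.12921814  0.40237901 -0.90630779]]
row [-178.5  140.8 -231. ] [-24.16  -6.16  -7.07] n>= 6.482498018698433 3.016959761635096
[0.44920974 0.01814622 0.04717198] 46.95461657489446 [ 1.07469711  0.25686619 -1.25355622  2.0948501   0.29395723  0.983698
 -0.33412493]
```

```bash
python3 -m jog '[[[-2,0,0,0,0,0,38],[-2,0,0,0,0,0,38],[-2,0,0,0,0,0,38],[-2,0,-40,0,0,0,38],[-2,0,-90,0,0,0,38],[-2,0,-140,0,0,0,38],[-2,0,-190,0,0,0,38],[-2,0,-230,0,0,0,38],[-2,0,-230,0,0,0,38]]]' 30
python3 - <<'E'
from plan import *
p,Q=pose(.21);row(p,Q);s=ctrl.get_state();print(s['joint_positions'])
E
```

```text
time: 5.6
position: [0.4517, 0.015, 0.2819]
tool_rot: [2.215, 2.214, 0.006]
ft_force: [0.3, 0.2, -1.7]
grip_width: 0.493
grip_force: 30.0
row [-175.3  138.1    5.7] [-23.7   -5.85  -7.09] n>= 4.465008052848211 2.9592214604594447
[ 1.23575338 -0.26021347 -1.11419331  1.79482168 -0.2316302   1.45604424
  0.15938268]
```

```bash
python3 -m jog '[[[-35,28,1,-5,-1,-1.5,38],[-70,55,2,-10,-2.5,-3,38],[-105,83,3,-15,-4,-4.5,38],[-140,110,4,-20,-5,-6,38],[-175,138,6,-23.7,-5.9,-7.1,38],[-175,138,6,-23.7,-5.9,-7.1,38],[-175,138,6,-23.7,-5.9,-7.1,38],[-175,138,6,-23.7,-5.9,-7.1,38],[-175,138,6,-23.7,-5.9,-7.1,38]]]' 30
python3 - <<'E'
from plan import *
p,Q=pose(.16);row(p,Q);s=ctrl.get_state();print(s['joint_positions'])
E
```

```text
time: 6.5
position: [0.587, -0.1572, 0.2707]
tool_rot: [1.822, 2.073, 0.309]
ft_force: [0.5, -0.1, -1.7]
grip_width: 0.494
grip_force: 30.0
row [-4.7  5.5 44.5] [-0.49 -0.36  0.13] n>= 0.9008106540421437 0.07174412872312069
[ 1.2810313  -0.12257289 -0.9596507   1.85530899 -0.18932523  0.93880942
  0.51169121]
```

```bash
python3 -m jog '[[[-4.5,5.5,15,-0.5,-0.4,0,38],[-4.5,5.5,30,-0.5,-0.4,0,38],[-4.5,5.5,33,-0.5,-0.4,0,38],[-4.5,5.5,33,-0.5,-0.4,0,38],[-4.5,5.5,33,-0.5,-0.4,0,38]]]' 30
python3 - <<'E'
from plan import *
p,Q=pose(.12);row(p,Q)
E
python3 look.py in1
```

```text
time: 7.0
position: [0.6061, -0.1644, 0.2444]
tool_rot: [1.816, 2.062, 0.312]
ft_force: [1.0, -0.4, -1.6]
grip_width: 0.498
grip_force: 30.0
row [ 1.2 -0.6 52.2] [0.08 0.1  0.05] n>= 1.043405777544596 0.015576521417484862
```

View pics/in1.png

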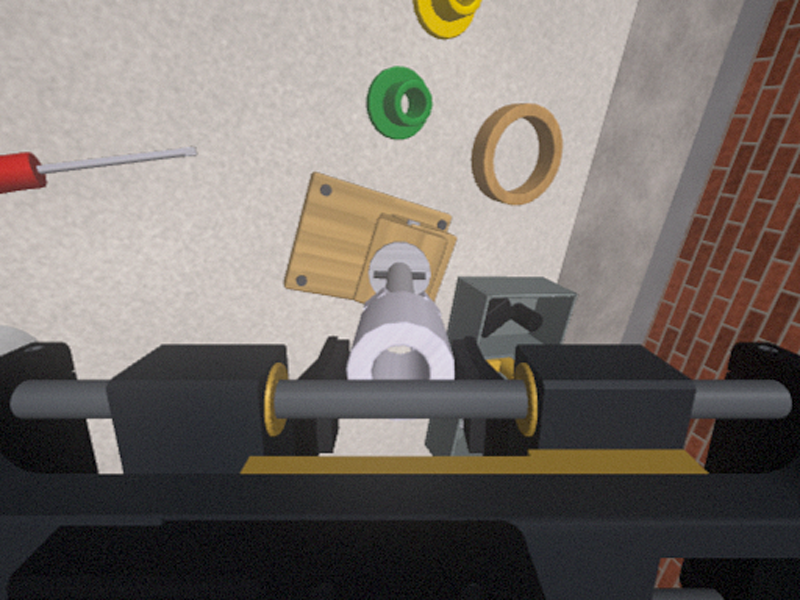

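The picture shows the spacer at (400,340) lined up with the stem at (399,275), and the pin horizontal, matching the notches. I lower it.

```bash
python3 -m jog '[[[1,-0.5,10,0,0,0,38],[1,-0.5,20,0,0,0,38],[1,-0.5,30,0,0,0,38],[1,-0.5,40,0,0,0,38],[1,-0.5,52,0,0,0,38],[1,-0.5,52,0,0,0,38],[1,-0.5,52,0,0,0,38]]]' 30
python3 - <<'E'
from plan import *
p,Q=pose(.06);row(p,Q);print(ctrl.get_state()['torque'])
E
```

```text
time: 7.75
position: [0.6271, -0.1678, 0.1968]
tool_rot: [1.817, 2.062, 0.312]
ft_force: [0.3, 0.1, -1.1]
grip_width: 0.497
grip_force: 30.0
row [ 0.5  0.  60. ] [0.07 0.07 0.01] n>= 1.2005317396057185 0.011344396604597119
[0.119588   0.46629548 0.05304325]
```

```bash
python3 -m jog '[[[0,0,15,0,0,0,38],[0,0,30,0,0,0,38],[0,0,45,0,0,0,38],[0,0,60,0,0,0,38],[0,0,60,0,0,0,38],[0,0,60,0,0,0,38]]]' 30
python3 -m jog '[[[0,0,3,0,0,0,38],[0,0,6,0,0,0,38],[0,0,9,0,0,0,38],[0,0,9,0,0,0,38],[0,0,9,0,0,0,38]]]' 30
python3 - <<'E'
from plan import *
p,Q=pose(.047);row(p,Q);s=ctrl.get_state();print(s['torque'],z@(s['position']-seat))
E
```

```text
time: 8.35
position: [0.6522, -0.1726, 0.1429]
tool_rot: [1.817, 2.061, 0.312]
ft_force: [-0.5, 0.4, -0.5]
grip_width: 0.493
grip_force: 30.0
time: 8.85
position: [0.6557, -0.1733, 0.1337]
tool_rot: [1.818, 2.062, 0.312]
ft_force: [0.4, -0.9, -2.1]
grip_width: 0.497
grip_force: 30.0
row [0.5 0.4 3.5] [0.04 0.06 0.01] n>= 0.07205261926367115 0.009035768126507176
[0.10856669 0.49625094 0.00555675] 0.05054877030072129
```

At about 3.5 mm above the seat there is no contact force, which is below the 8 mm pin stop. The notches are over the pin, so I finish the descent gently and release.

```bash
python3 -m jog '[[[0,0,1.5,0,0,0,38],[0,0,3,0,0,0,38],[0,0,3,0,0,0,38],[0,0,3,0,0,0,38]]]' 30
python3 -m jog '[[[0,0,0,0,0,0,60],[0,0,0,0,0,0,60],[0,0,0,0,0,0,60],[0,0,0,0,0,0,60]]]' 10
python3 - <<'E'
from plan import *
s=ctrl.get_state();print(s['torque'],z@(s['position']-seat))
d=cam('wrist');save('rel.png',cv2.resize(d['image'],(800,600)));P=cloud(d).reshape(-1,3);P=P[~np.isnan(P[:,0])]
r=P-seat;h=r@z;lat=np.linalg.norm(r-h[:,None]*z,axis=1)
t=(lat>.013)&(lat<.020)&(h>.045)&(h<.08);print(t.sum(),np.percentile(h[t],[5,25,50,75,95]))
E
```

```text
time: 9.25
position: [0.657, -0.1735, 0.1309]
tool_rot: [1.818, 2.062, 0.312]
ft_force: [-0.5, 0.4, -1.8]
grip_width: 0.495
grip_force: 30.0
time: 9.65
position: [0.6572, -0.1736, 0.1314]
tool_rot: [1.817, 2.061, 0.312]
ft_force: [0.4, 0.6, 0.9]
grip_width: 0.675
grip_force: 0.0
[ 0.14378284  0.4339995  -0.01321009] 0.04775015959768436
960 [0.05842063 0.0590253  0.05939845 0.0597954  0.06037463]
```

The spacer's top face is 59.4 mm above the seat, so it is home. I retreat and go for the washer.

```bash
python3 -m jog '[[[0,0,-35,0,0,0,60],[0,0,-75,0,0,0,60],[0,0,-120,0,0,0,87],[0,0,-150,0,0,0,87],[0,0,-150,0,0,0,87]]]' 10
python3 - <<'E'
from plan import *
row((.5175,.2215,.2),rot((0,0,-1),(-.94,.342,0)))
E
```

```text
time: 10.2
position: [0.596, -0.1627, 0.272]
tool_rot: [1.812, 2.055, 0.308]
ft_force: [0.2, -0.3, -0.4]
grip_width: 0.881
grip_force: 0.0
row [396.1 -45.   -1.2] [ 17.16  20.57 -61.73] n>= 7.973331039703654 7.833829420891497
```

```bash
python3 -m jog '[[[45,-5,0,2,2.5,-7,87],[92,-10,0,4,5,-14.5,87],[140,-15,0,6,7.5,-22,87],[188,-21,0,8,10,-29.5,87],[236,-27,0,10,12.5,-37,87],[284,-33,0,12,15,-44.5,87],[332,-39,0,14,17.5,-52,87],[380,-43,0,16,20,-59,87],[396,-45,-1,17.2,20.6,-61.7,87],[396,-45,-1,17.2,20.6,-61.7,87]]]'
python3 -m jog '[[[0,0,0,0,0,0,87],[0,0,0,0,0,0,87]]]'
python3 - <<'E'
from plan import *
import pickle
d=cam('wrist');pickle.dump(d,open('wa.pkl','wb'))
P=cloud(d).reshape(-1,3);P=P[~np.isnan(P[:,0])]
k=(np.hypot(P[:,0]-.5175,P[:,1]-.2215)<.045)&(P[:,2]>.009)&(P[:,2]<.018);Q=P[k]
print(k.sum(),Q.mean(0),np.median(Q[:,2]),cv2.minEnclosingCircle(Q[:,:2].astype(np.float32)),cv2.fitEllipse(cv2.convexHull(Q[:,:2].astype(np.float32)))[0:2])
row((.5175,.2215,.004),rot((0,0,-1),(-.94,.342,0)))
print(ctrl.get_state()['joint_positions'])
E
```

```text
time: 11.2
position: [0.5131, 0.2279, 0.1966]
tool_rot: [-0.528, -3.085, -0.015]
ft_force: [0.2, -0.7, -0.5]
grip_width: 0.999
grip_force: 0.0
time: 11.4
position: [0.5159, 0.2207, 0.1978]
tool_rot: [-0.548, -3.086, -0.008]
ft_force: [0.8, -0.4, -0.0]
grip_width: 0.999
grip_force: 0.0
1508 [0.51695148 0.22484065 0.0132164 ] 0.013271104694478262 ((0.517846941947937, 0.22472335398197174), 0.031920839101076126) ((0.5177427530288696, 0.2246095836162567), (0.06290603429079056, 0.06306618452072144))
row [ -2.5   0.8 194. ] [ 0.23 -0.43 -0.18] n>= 3.880926171051643 0.06053478950759467
[ 0.58602812  0.40139562 -1.26830466  1.67699926  0.38299041  1.35575497
  0.47473698]
```

```bash
python3 -m jog '[[[-1.7,3.9,40,0,-0.4,0,87],[-1.7,3.9,80,0,-0.4,0,87],[-1.7,3.9,120,0,-0.4,0,87],[-1.7,3.9,150,0,-0.4,0,87],[-1.7,3.9,150,0,-0.4,0,87],[-1.7,3.9,150,0,-0.4,0,87]]]'
python3 - <<'E'
from plan import *
row((.5178,.2247,.004),rot((0,0,-1),(-.94,.342,0)))
print(ctrl.get_state()['joint_positions'])
E
```

```text
time: 12.05
position: [0.5179, 0.2257, 0.049]
tool_rot: [-0.548, -3.093, -0.008]
ft_force: [-0.1, 1.2, 0.3]
grip_width: 1.001
grip_force: 0.0
row [-0.3 -1.2 45. ] [ 0.28 -0.06 -0.09] n>= 0.9002062392480877 0.03545948836101416
[ 0.44889089  0.55281608 -1.12013816  1.82892499  0.55073416  1.11270566
  0.3520168 ]
```

```bash
python3 -m jog '[[[-0.3,-0.6,25,0,0,0,87],[-0.3,-0.6,45,0,0,0,87],[-0.3,-0.6,45,0,0,0,87],[-0.3,-0.6,45,0,0,0,55],[-0.3,-0.6,45,0,0,0,55],[-0.3,-0.6,45,0,0,0,55],[-0.3,-0.6,45,0,0,0,55],[-0.3,-0.6,45,0,0,0,55],[-0.3,-0.6,45,0,0,0,55]]]' 40
python3 -m jog '[[[0,0,-30,0,0,0,55],[0,0,-80,0,0,0,55],[0,0,-130,0,0,0,55],[0,0,-180,0,0,0,55],[0,0,-220,0,0,0,55],[0,0,-220,0,0,0,55]]]' 40
python3 - <<'E'
from plan import *
p,Q=pose(.21);row(p,Q);row(p,rot(-z,(-.25,.97,0)));s=ctrl.get_state();print(s['joint_positions'])
E
```

```text
time: 12.95
position: [0.5172, 0.2254, 0.0037]
tool_rot: [-0.544, -3.093, -0.004]
ft_force: [-1.4, -2.6, 6.2]
grip_width: 0.722
grip_force: 40.0
time: 13.55
position: [0.5196, 0.2279, 0.2288]
tool_rot: [0.542, 3.087, 0.016]
ft_force: [0.3, 0.8, -1.5]
grip_width: 0.721
grip_force: 40.0
row [-198.6 -340.6  -52.4] [-16.4  -19.98  61.73] n>= 7.95406135720182 7.791215426240336
row [-198.6 -340.6  -52.4] [-15.36 -20.53  56.67] n>= 7.95406135720182 7.240946509181684
[ 0.58367222  0.37731066 -1.28016805  1.63195281  0.36524402  1.39512931
  0.48526518]
```

```bash
python3 -m jog '[[[-22,-42,-15,-2,-2.5,7,55],[-46,-84,-30,-4,-5,14.5,55],[-70,-126,-42,-6,-7.5,22,55],[-95,-168,-52,-8,-10,29.5,55],[-120,-210,-52,-10,-12.5,37,55],[-145,-252,-52,-12,-15,44.5,55],[-170,-294,-52,-14,-17.5,52,55],[-192,-330,-52,-16,-19.7,59,55],[-199,-341,-52,-16.4,-20,61.7,55],[-199,-341,-52,-16.4,-20,61.7,55]]]' 40
python3 -m jog '[[[0,0,0,0,0,0,55],[0,0,0,0,0,0,55],[0,0,0,0,0,0,55]]]' 40
python3 - <<'E'
from plan import *
p,Q=pose(.14);row(p,Q)
d=cam('wrist');P=cloud(d).reshape(-1,3);P=P[~np.isnan(P[:,0])]
s=ctrl.get_state();Rt=R.from_rotvec(s['tool_rot']).as_matrix()
q=(P-s['position'])@Rt
k=(q[:,2]>-.018)&(q[:,2]<-.004)&(np.hypot(q[:,0],q[:,1])<.034);q=q[k]
print(k.sum(),q.mean(0),np.median(q[:,2]),cv2.minEnclosingCircle(q[:,:2].astype(np.float32)))
save('wh.png',cv2.resize(d['image'],(800,600)))
E
```

```text
time: 14.55
position: [0.5861, -0.1663, 0.2709]
tool_rot: [1.828, 2.065, 0.299]
ft_force: [-0.6, 0.3, -2.7]
grip_width: 0.72
grip_force: 40.0
time: 14.85
position: [0.5882, -0.1614, 0.2729]
tool_rot: [1.817, 2.072, 0.3]
ft_force: [-0.2, 0.8, -2.0]
grip_width: 0.722
grip_force: 40.0
row [ 0.2  4.4 65.6] [-0.54  0.09  0.33] n>= 1.314508057091786 0.07442925953744298
4659 [ 8.03647570e-03  4.51119205e-05 -9.43962783e-03] -0.009478287634772459 ((0.0013072134461253881, 7.220639963634312e-05), 0.03360887989401817)
```

```bash
python3 -m jog '[[[0.5,4.4,30,-0.5,0,0.3,55],[0.5,4.4,60,-0.5,0,0.3,55],[0.5,4.4,65,-0.5,0,0.3,55],[0.5,4.4,65,-0.5,0,0.3,55],[0.5,4.4,65,-0.5,0,0.3,55]]]' 40
python3 - <<'E'
from plan import *
p,Q=pose(.09);row(p,Q)
E
```

```text
time: 15.4
position: [0.6188, -0.1672, 0.2168]
tool_rot: [1.82, 2.059, 0.31]
ft_force: [-0.4, -0.9, -1.4]
grip_width: 0.722
grip_force: 40.0
row [ 1.8 -0.6 51.6] [ 0.03  0.17 -0.11] n>= 1.0334112712051868 0.023853017171117128
```

```bash
python3 -m jog '[[[1.2,-0.4,10,0,0,0,55],[1.2,-0.4,20,0,0,0,55],[1.2,-0.4,30,0,0,0,55],[1.2,-0.4,40,0,0,0,55],[1.2,-0.4,50,0,0,0,55],[1.2,-0.4,50,0,0,0,55],[1.2,-0.4,50,0,0,0,55]]]' 40
python3 - <<'E'
from plan import *
p,Q=pose(.064);row(p,Q)
E
```

```text
time: 16.1
position: [0.6389, -0.1704, 0.1712]
tool_rot: [1.82, 2.058, 0.309]
ft_force: [0.4, 1.3, -3.9]
grip_width: 0.722
grip_force: 40.0
row [ 1.   0.1 27.8] [ 0.01  0.21 -0.12] n>= 0.555702867384333 0.02877471823762766
```

```bash
python3 -m jog '[[[0.5,0,8,0,0,0,55],[0.5,0,16,0,0,0,55],[0.5,0,23,0,0,0,55],[0.5,0,26,0,0,0,55],[0.5,0,26,0,0,0,55],[0.5,0,26,0,0,0,55]]]' 40
python3 -m jog '[[[0,0,0,0,0,0,80],[0,0,0,0,0,0,80],[0,0,0,0,0,0,80],[0,0,0,0,0,0,80],[0,0,0,0,0,0,80]]]' 10
cat > chk.py <<'E'
from plan import *
import sys
a,b,lo,hi=[float(x)/1000 for x in sys.argv[1:]]
s=ctrl.get_state();print('tcp h',z@(s['position']-seat),s['ft_force'])
d=cam('wrist');P=cloud(d).reshape(-1,3);P=P[~np.isnan(P[:,0])]
r=P-seat;h=r@z;lat=np.linalg.norm(r-h[:,None]*z,axis=1)
t=(lat>a)&(lat<b)&(h>lo)&(h<hi);print(t.sum(),np.percentile(h[t],[5,25,50,75,95]))
E
python3 chk.py 13 29 50 95
```

```text
time: 16.7
position: [0.6493, -0.1722, 0.1461]
tool_rot: [1.821, 2.059, 0.31]
ft_force: [0.0, 0.2, -1.8]
grip_width: 0.721
grip_force: 40.0
time: 17.2
position: [0.6495, -0.1722, 0.1466]
tool_rot: [1.821, 2.059, 0.31]
ft_force: [-0.0, 0.3, -0.2]
grip_width: 0.915
grip_force: 0.0
tcp h 0.06486643962833401 [-0.01211144  0.29044119 -0.19119106]
2942 [0.072403   0.07305612 0.07346801 0.07386124 0.07442043]
```

The washer's top is 73.5 mm above the seat, so it is seated. Now the black bushing.

```bash
python3 -m jog '[[[0,0,-35,0,0,0,80],[0,0,-75,0,0,0,80],[0,0,-115,0,0,0,80],[0,0,-130,0,0,0,80],[0,0,-130,0,0,0,80]]]' 10
python3 - <<'E'
from plan import *
row((.606,.0525,.2),rot((0,0,-1),(0,1,0)))
E
```

```text
time: 17.75
position: [0.5963, -0.163, 0.2673]
tool_rot: [1.818, 2.053, 0.305]
ft_force: [-0.5, 0.2, -0.1]
grip_width: 0.919
grip_force: 0.0
row [220.9  11.7  46.1] [24.4   6.66  6.85] n>= 4.518885726842134 3.050078222991015
```

```bash
python3 -m jog '[[[45,2,0,5,1.5,1.5,70],[92,5,8,11,3,3,70],[140,7,25,17,4.5,4.5,70],[185,10,36,22,6,6,70],[221,12,46,24.4,6.7,6.9,70],[221,12,46,24.4,6.7,6.9,70],[221,12,46,24.4,6.7,6.9,70],[221,12,46,24.4,6.7,6.9,70]]]'
python3 - <<'E'
from plan import *
d=cam('wrist')
W=cloud(d);P=W.reshape(-1,3);C=d['image'].reshape(-1,3)
for lo,hi,nm in((.034,.042,'neck top'),(.006,.0135,'flange')):
    k=(np.hypot(P[:,0]-.606,P[:,1]-.0525)<.045)&(P[:,2]>lo)&(P[:,2]<hi);Q=P[k][:,:2].astype(np.float32)
    print(nm,k.sum(),np.median(P[k][:,2]),C[k].mean(0).round(),cv2.minEnclosingCircle(Q))
row((.606,.0525,.015),rot((0,0,-1),(0,1,0)))
print(ctrl.get_state()['joint_positions'])
v,u=np.unravel_index(np.nanargmin(np.linalg.norm(W-[.606,.0525,.036],axis=2)),W.shape[:2])
save('bu.png',cv2.resize(d['image'][max(v-60,0):v+60,max(u-80,0):u+80],(800,600),interpolation=cv2.INTER_CUBIC))
E
```

```text
time: 18.55
position: [0.604, 0.0577, 0.1962]
tool_rot: [-2.206, -2.222, -0.003]
ft_force: [0.2, -0.7, -0.5]
grip_width: 0.802
grip_force: 0.0
neck top 372 0.036995126349941496 [59. 57. 57.] ((0.6097270846366882, 0.050413474440574646), 0.017924563959240913)
flange 802 0.009101164293142578 [63. 61. 60.] ((0.6096943616867065, 0.05042330548167229), 0.029806198552250862)
row [ -4.2   2.3 181.9] [-0.27 -0.45  0.22] n>= 3.6395143112717654 0.06572615769277779
[ 0.74981905  0.48717974 -1.16518562  1.56620135  0.44343405  1.38997081
 -0.45081439]
```

View pics/bu.png

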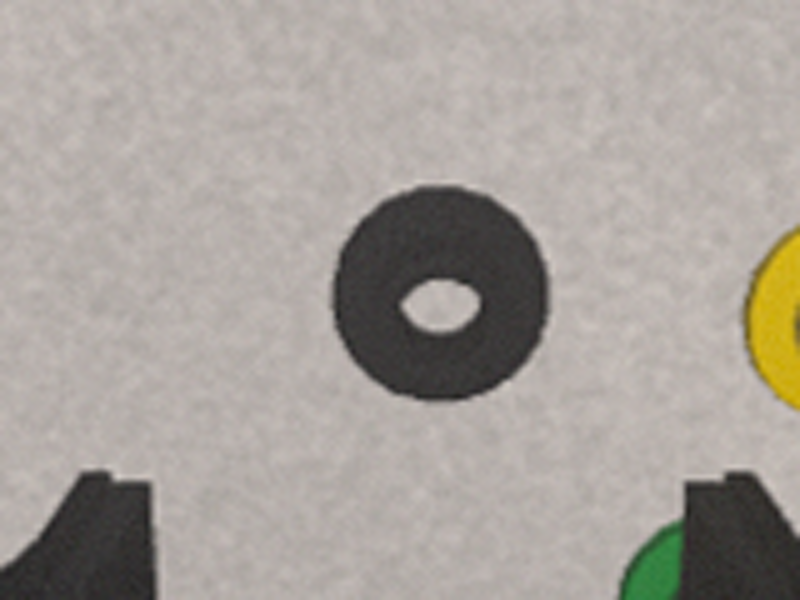

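The crop shows the black bushing at (440,293), clear of the yellow (790,315) and green (655,560) ones. It is centred at (0.6097, 0.0504).

```bash
python3 -m jog '[[[-6,6,40,0,-0.4,0,70],[-6,6,80,0,-0.4,0,70],[-6,6,110,0,-0.4,0,70],[-6,6,110,0,-0.4,0,70],[-6,6,110,0,-0.4,0,70],[-6,6,110,0,-0.4,0,70]]]'
python3 - <<'E'
from plan import *
row((.6097,.0504,.016),rot((0,0,-1),(0,1,0)))
E
```

```text
time: 19.2
position: [0.6118, 0.0489, 0.0907]
tool_rot: [-2.221, -2.221, -0.001]
ft_force: [0.6, 1.1, -0.8]
grip_width: 0.801
grip_force: 0.0
row [ 1.4 -2.1 74.7] [ 0.01 -0.04  0.01] n>= 1.4940764198261898 0.004832411557740748
```

```bash
python3 -m jog '[[[1.4,-2,40,0,0,0,70],[1.4,-2,74,0,0,0,70],[1.4,-2,74,0,0,0,70],[1.4,-2,74,0,0,0,70],[1.4,-2,74,0,0,0,28],[1.4,-2,74,0,0,0,28],[1.4,-2,74,0,0,0,28],[1.4,-2,74,0,0,0,28],[1.4,-2,74,0,0,0,28],[1.4,-2,74,0,0,0,28]]]' 25
python3 -m jog '[[[1,0,0,0,0,0,28],[1,0,0,0,0,0,28],[0,0,0,0,0,0,28]]]' 25
python3 - <<'E'
from plan import *
s=ctrl.get_state();print(s['position'],s['grip_width']*87)
E
```

```text
time: 20.2
position: [0.6082, 0.0508, 0.0147]
tool_rot: [-2.218, -2.222, 0.003]
ft_force: [-0.4, -0.6, 1.9]
grip_width: 0.412
grip_force: 25.0
time: 20.5
position: [0.6083, 0.051, 0.0147]
tool_rot: [-2.218, -2.221, 0.002]
ft_force: [0.1, -0.3, 4.0]
grip_width: 0.413
grip_force: 25.0
[0.60825732 0.0509665  0.01470694] 35.955176907701826
```

```bash
python3 -m jog '[[[0,0,-40,0,0,0,28],[0,0,-90,0,0,0,28],[0,0,-140,0,0,0,28],[0,0,-190,0,0,0,28],[0,0,-240,0,0,0,28],[0,0,-240,0,0,0,28],[0,0,-240,0,0,0,28]]]' 25
python3 - <<'E'
from plan import *
p,Q=pose(.18);row(p,Q);s=ctrl.get_state();print(s['joint_positions'])
E
```

```text
time: 21.2
position: [0.609, 0.0513, 0.2548]
tool_rot: [-2.218, -2.222, 0.001]
ft_force: [-0.4, -0.3, -1.3]
grip_width: 0.413
grip_force: 25.0
row [-214.    -7.2    3.4] [-24.35  -6.22  -6.97] n>= 4.282977375391261 3.036831827818368
[ 0.74897403  0.45719191 -1.18027496  1.47433116  0.42028095  1.49130071
 -0.42565115]
```

```bash
python3 -m jog '[[[-40,-1,-10,-5,-1,-1.5,28],[-85,-3,-15,-11,-2.5,-3,28],[-130,-4,-15,-16,-4,-4.5,28],[-175,-6,-5,-21,-5.3,-6,28],[-214,-7,3,-24.3,-6.2,-7,28],[-214,-7,3,-24.3,-6.2,-7,28],[-214,-7,3,-24.3,-6.2,-7,28],[-214,-7,3,-24.3,-6.2,-7,28],[-214,-7,3,-24.3,-6.2,-7,28]]]' 25
python3 - <<'E'
from plan import *
p,Q=pose(.14);row(p,Q)
E
```

```text
time: 22.1
position: [0.6018, -0.1619, 0.25]
tool_rot: [1.821, 2.067, 0.312]
ft_force: [0.2, 0.0, -0.9]
grip_width: 0.412
grip_force: 25.0
row [-1.1  0.9 39.2] [-0.2  -0.19  0.03] n>= 0.7851661995424621 0.03167876019544612
```

```bash
python3 -m jog '[[[-0.5,0.9,15,-0.2,-0.2,0,28],[-0.5,0.9,30,-0.2,-0.2,0,28],[-0.5,0.9,38,-0.2,-0.2,0,28],[-0.5,0.9,38,-0.2,-0.2,0,28],[-0.5,0.9,38,-0.2,-0.2,0,28]]]' 25
python3 - <<'E'
from plan import *
p,Q=pose(.115);row(p,Q)
E
```

```text
time: 22.6
position: [0.6192, -0.1647, 0.2172]
tool_rot: [1.815, 2.063, 0.313]
ft_force: [0.5, 0.7, -0.7]
grip_width: 0.416
grip_force: 25.0
row [-0.7 -1.4 27. ] [0.1  0.01 0.1 ] n>= 0.5410601246517853 0.017126568726476277
```

```bash
python3 -m jog '[[[-0.3,-1,9,0,0,0,28],[-0.3,-1,18,0,0,0,28],[-0.3,-1,26,0,0,0,28],[-0.3,-1,26,0,0,0,28],[-0.3,-1,26,0,0,0,28]]]' 25
python3 - <<'E'
from plan import *
p,Q=pose(.089);row(p,Q)
E
```

```text
time: 23.1
position: [0.6287, -0.1684, 0.1937]
tool_rot: [1.816, 2.061, 0.31]
ft_force: [-0.5, 1.1, -2.5]
grip_width: 0.419
grip_force: 25.0
row [ 0.8 -0.1 27.5] [0.07 0.15 0.06] n>= 0.5503062410879689 0.020601948166537758
```

```bash
python3 -m jog '[[[0.5,0,8,0,0,0,28],[0.5,0,16,0,0,0,28],[0.5,0,23,0,0,0,28],[0.5,0,26.5,0,0,0,28],[0.5,0,26.5,0,0,0,28],[0.5,0,26.5,0,0,0,28]]]' 25
python3 -m jog '[[[0,0,0,0,0,0,60],[0,0,0,0,0,0,60],[0,0,0,0,0,0,60],[0,0,0,0,0,0,60],[0,0,0,0,0,0,60]]]' 10
python3 chk.py 0 17 95 125
```

```text
time: 23.7
position: [0.6396, -0.1706, 0.1693]
tool_rot: [1.817, 2.061, 0.31]
ft_force: [-0.4, 1.9, -2.7]
grip_width: 0.418
grip_force: 25.0
time: 24.2
position: [0.6398, -0.1712, 0.1695]
tool_rot: [1.817, 2.06, 0.31]
ft_force: [0.8, -1.2, 0.1]
grip_width: 0.676
grip_force: 0.0
tcp h 0.08977205876274928 [ 0.76661494 -1.16450857  0.08628567]
1470 [0.09812354 0.10748738 0.11062101 0.11144673 0.1121513 ]
```

Top is level with the stem's end. I retreat and check the stack from clear.

```bash
python3 -m jog '[[[0,0,-30,0,0,0,70],[0,0,-70,0,0,0,70],[0,0,-110,0,0,0,70],[0,0,-130,0,0,0,70],[0,0,-130,0,0,0,70],[0,0,-130,0,0,0,70]]]' 10
python3 chk.py 20 28 74 100; python3 chk.py 12.5 17 95 125
python3 - <<'E'
from h import *
save('fin.png',cv2.resize(cam('wrist')['image'][20:270,130:464],(800,600)))
E
```

```text
time: 24.85
position: [0.5855, -0.1609, 0.2878]
tool_rot: [1.815, 2.058, 0.306]
ft_force: [-0.0, 0.5, -0.5]
grip_width: 0.808
grip_force: 0.0
tcp h 0.22031449590736815 [-0.02264428  0.4841986  -0.49975543]
675 [0.08225882 0.08298886 0.08347637 0.08395656 0.08463136]
tcp h 0.21929610434810073 [ 0.01360697 -0.65266023  0.00146519]
433 [0.10051026 0.11034848 0.11112234 0.11170631 0.1123417 ]
```

View pics/fin.png

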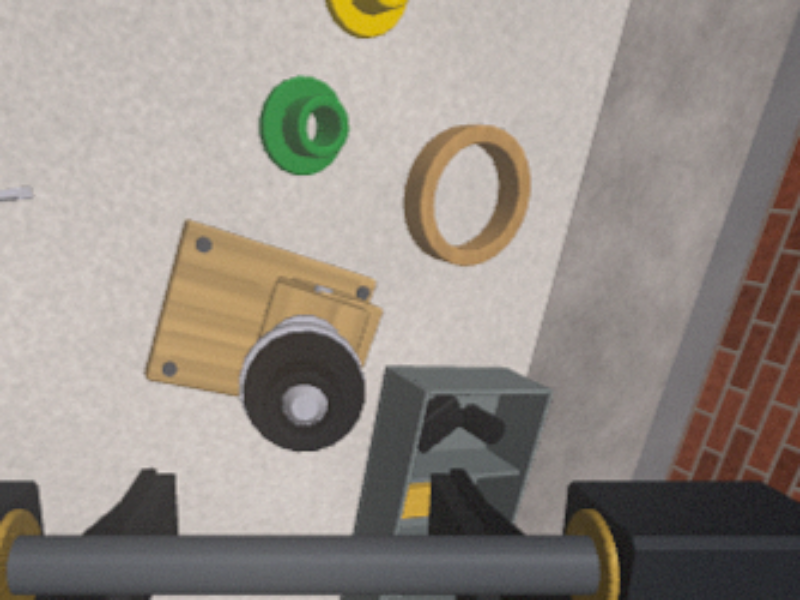

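The bushing sits at (303,390) with the stem end flush inside it and the washer's edge just visible beneath. The flange top is at 83.5 mm against an expected 84. I hand the job in.

```bash
python3 -c "
from bench import ctrl
print(ctrl.close_job())"
```

```text
the job is handed in; nothing more can be done
None
```

Job handed in at about 25 s: spacer (over the pin), washer and black bushing are on the stem and released, each measuring within about 1 mm of seated height on the wrist camera; no verdict was returned.

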